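# Carry the filter support disc to its holder on the disc lifter

## Task

The rinsed filter support disc (the round perforated steel plate) is lying on the draining pegs. Slide the blade of the disc lifter under it, carry it level to the filter holder, set it down gently, flat on the seat between the four bolts, and slide the lifter out from under it so that the disc stays there. Do not touch the disc with the gripper or tip it off level, leave everything else where it is, and finish by laying the lifter flat on the bench, the way it lay at first.

Things in the scene. Friction and masses are not known exactly. Their poses are not given: they have to be found in the camera images.
- lifter_grip (a point): Disc lifter (loose, 160 g): flat steel blade, cranked neck, black handle. This point: where to grip, inside the handle, 25 mm above the bench. x points to the blade tip, z up. Handle from x = -75 to +40 mm, 20 mm wide (y), from 12 to 38 mm above the bench; a heel under its rear end keeps it level.
- lifter_blade (a point): Centre of the top face of the lifter's blade, 118 mm ahead of the grip point and 22.5 mm below it, same axes. Blade 120 mm long (x), 36 mm wide, 2.5 mm thick, its underside on the bench at the start; the tip is 60 mm ahead. The neck begins 60 mm behind, so a disc centred here clears it by 5 mm.
- disc: Filter support disc: loose round perforated steel plate, 110 mm diameter, 4 mm thick, about 140 g. Origin: centre of its underside, z up. At the start it lies flat on the tops of four pegs of the draining tray, 120 mm above the bench, centred between them within 3 mm.
- tray: Fixed white draining tub, 290 (x) by 230 mm (y), rim 35 mm high, origin under its centre. Pegs 10 mm thick (18 at the foot), tops 120 mm above the bench, at x = -95, -35, 35, 95 in rows y = -80 and -20. Disc at x = -65 or 65, y = -50. The lane between pegs under it is 49 mm wide, along y, open to -y. A back row at y = 70 has three free pegs and an upturned bottle 255 mm high (x = -95).
- ring: White rigid gasket ring, 110 mm outside, 68 mm inside, 5 mm thick, loose on the tray's other four pegs. Leave it. Origin at the centre of its underside.
- holder: Filter holder base: fixed steel flange on feet, 170 mm diameter, origin under its centre. Four bolts, 10 mm thick, tips 81 mm above the bench, 65 mm from the centre at 45, 135, 225, 315 degrees from its x axis: 5 mm play around the disc, 82 mm free width between neighbours. Draw the lifter out between two neighbours (along +-x or +-y): they hold the disc back and it settles on the seat.
- seat (a point): Centre of the filter holder's seat, a flat drain plate of 118 mm diameter, on its top face, 45 mm above the bench; axes of the holder, z up. The bolts reach 36 mm above it.
- cover: Loose domed steel top half of the filter holder, 170 mm diameter, 84 mm high, standing on the bench. Leave it. Origin at the centre of its underside.
- nut_dish: Small white dish of wing nuts, 100 x 75 x 22 mm. Leave it. Origin at the centre of its underside.
- bottle_a: Empty glass bottle standing on the bench, 68 mm diameter, 250 mm high. Leave it. Origin at the centre of its foot.
- bottle_b: Another empty glass bottle, 68 mm diameter, 250 mm high. Leave it. Origin at the centre of its foot.

How it is judged:
By the outcome, as a careful person would: the job done as asked, in the order asked, and still so for the second after the job is handed in, with the robot touching nothing.
It also fails if it takes over 72 s, if anything falls off the work surface, if the arm or the gripper's body presses on something with over 40 N, if the wrist force passes 120 N, or if a joint passes its speed limit or range.

## Robot

A 6-joint arm with a two-finger parallel gripper is mounted at the origin on the work surface. World frame = base frame: x ahead of the robot, y to its left, z up, the work surface at z = 0. Lengths are in m, angles in degrees, forces in N, time in s.
With the tool pointing down it reaches from about 0.35 to 0.725 m from the base axis. Payload 6 kg.
Tool frame: the origin (TCP) lies midway between the tips of the shut fingers; the grasp point (between the pads) lies 19 mm behind it; x points along the fingers, z is the direction in which the jaws open and shut, and the axes are right-handed (so a half turn about x gives the same grasp; the last joint's range is limited). The gripper opens to 85 mm and grips with 20 to 120 N. Pads are 22 mm wide; open, the fingers measure 114 mm over their backs; the gripper's body (76 mm by 85 mm) begins 54 mm behind the grasp point. The pads swing forward as they close: fully open they stand 13 mm farther back than shut.
Start: joints at [96.011, 2.303, 4.859, 0, -92.561, -19.12], TCP at [0.136, 0.584, 0.231] pointing down, gripper open.
Joint ranges: [-146.85, 146.85], [-73.84, 115.35], [-62.03, 85.46], [-188.31, 113.3], [-161.28, -10.13], [-171.36, 171.36]. Speed limits (degrees/s): [147.25, 147.25, 172.46, 180, 180, 180].

## Interface

Orientations are given as a 3x3 rotation matrix whose columns are the frame's x, y, z axes.
In Python, from plant import env, open_jaws, clamp, ik, read_state, grab_frame, job gives the robot as it stands. Calls block until the motion is done:
- env.move_pose(position, orientation): joint-space move of the TCP to a pose.
- env.movel(position, velocity=0.15, rot=None, stop_force=None): straight line of the TCP; rot=None keeps the orientation; velocity is the mean speed in m/s. With stop_force (N) it stops when the force on the tool has changed by that much, and returns True; else False.
- env.set_joints(angles): joint-space move.
- open_jaws() and clamp(): open the fingers fully, or close them until they stop; the grip force is fixed at half the most.
- env.dwell(seconds).
- ik(position, orientation): joint angles nearest the present ones, or None.
- read_state(): the state.
- grab_frame(name): name is "side" or "top" or "wrist"; returns a dict with "img" (384x512x3 uint8, blue, green, red), "K" (3x3 intrinsics, pixels), "k1" (the pictures are not rectified: a ray, as slopes to the right and down, at radius r is drawn at 1 + k1 r^2 times it, then the intrinsics apply), "T" (4x4, takes a point from camera to world coordinates); the wrist camera has in their place "tool_from_camera" (4x4, takes a point from camera to tool coordinates, whose origin is the TCP and whose axes are the tool frame's). Camera axes: x right, y down, z forward; pixel columns grow to the right and rows downward; lengths in m; the calibration is good to about 2 mm. A picture is of the moment at which its call begins: read the wrist's pose just before it. There is no depth.
A pose or a line that the arm cannot do raises env.MotionError and nothing moves.
- job.hand_in(): hands the job in, once; it reports no verdict.
The state is a dict: "clock": time; "joints": joint angles; "joint_vel": joint speeds; "joint_torque": joint torques, N m; "tool_pos": TCP position; "orientation": TCP orientation; "ft_force": force on the tool from outside, world axes, zero at the start; "torque": the same for the moment, N m; "finger_gap": finger opening in m.
Only numpy, scipy, OpenCV 4.12 (cv2) and the standard library are available. Lean on these libraries where they do the work, as an engineer would, in place of code of your own. Each camera call takes 0.05 s, during which the arm holds its last target.

## Working session

There is one attempt and no reset: what is moved stays moved. The work goes in short steps, each a Python script; the robot and the scene stay as the last script left them, time stands still between calls to the robot, and variables do not carry over. Pictures are saved under pics/ and viewed, and the job is handed in when it is done.

```bash
ls; mkdir -p pics; python3 - <<'E'
from plant import *
import cv2,numpy as np
s=read_state();print(s['clock'],s['tool_pos'],s['orientation'],s['finger_gap'])
for n in('side','top','wrist'):
    f=grab_frame(n);cv2.imwrite(f'pics/{n}0.png',f['img']);print(n,f['K'],f['k1'],f.get('T',f.get('tool_from_camera')))
E
```

```text
pics
0.0 [0.13592129 0.58407212 0.23029637] [[-2.91808893e-04  9.73946634e-01 -2.26777137e-01]
 [-1.69829560e-03 -2.26777302e-01 -9.73945158e-01]
 [-9.99998515e-01  1.00928756e-04  1.72022492e-03]] 0.08531351100658177
side [[426.63601874   0.         251.01526548]
 [  0.         426.63601874 190.39170088]
 [  0.           0.           1.        ]] -0.0987008659279179 [[ 0.86685416 -0.38323659  0.31889431  0.0966117 ]
 [-0.49815304 -0.63989541  0.58513025 -0.72804222]
 [-0.02018431 -0.66608076 -0.74560648  1.18944058]
 [ 0.          0.          0.          1.        ]]
top [[452.68037945   0.         252.93760964]
 [  0.         452.68037945 184.47637839]
 [  0.           0.           1.        ]] -0.026056544503159564 [[ 0.02923303 -0.98645034  0.16143469  0.36964895]
 [-0.99931083 -0.03253776 -0.01786483  0.14847668]
 [ 0.02287549 -0.16080119 -0.98672169  1.47163159]
 [ 0.          0.          0.          1.        ]]
wrist [[294.24575004   0.         260.75488511]
 [  0.         294.24575004 187.18847522]
 [  0.           0.           1.        ]] -0.07447734487687192 [[-3.42771398e-04 -2.60777615e-01  9.65398839e-01 -1.42690159e-01]
 [ 6.93192177e-04 -9.65398726e-01 -2.60777338e-01  6.52645230e-02]
 [ 9.99999701e-01  5.79819910e-04  5.11680073e-04 -9.63178018e-04]
 [ 0.00000000e+00  0.00000000e+00  0.00000000e+00  1.00000000e+00]]
```

View pics/side0.png

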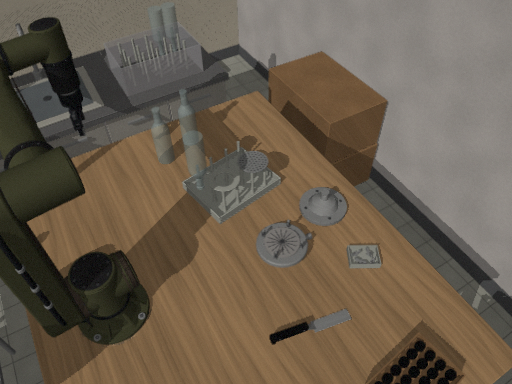

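View pics/top0.png

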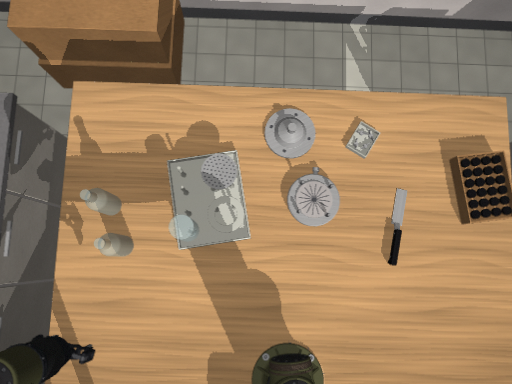

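View pics/wrist0.png

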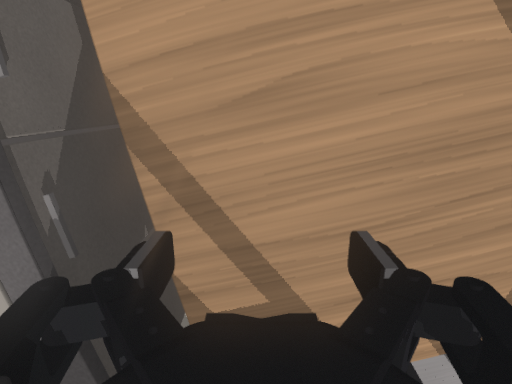

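```bash
cat > h.py <<'E'
import numpy as np,cv2
def undist(f,uv):
    uv=np.asarray(uv,float).reshape(-1,1,2)
    D=np.array([f['k1'],0,0,0,0.])
    return cv2.undistortPoints(uv,f['K'],D).reshape(-1,2)
def ray(f,uv,T=None):
    T=f['T'] if T is None else T
    n=undist(f,uv);d=np.c_[n,np.ones(len(n))]@T[:3,:3].T
    return T[:3,3],d
def onplane(f,uv,z,T=None):
    o,d=ray(f,uv,T);return o+d*((z-o[2])/d[:,2])[:,None]
def proj(f,P,T=None):
    T=f['T'] if T is None else T
    P=np.asarray(P,float).reshape(-1,3);Ti=np.linalg.inv(T)
    r=cv2.Rodrigues(Ti[:3,:3])[0]
    return cv2.projectPoints(P,r,Ti[:3,3],f['K'],np.array([f['k1'],0,0,0,0.]))[0].reshape(-1,2)
def crop(img,x,y,w,h,s,name):
    cv2.imwrite('pics/'+name,cv2.resize(img[y:y+h,x:x+w],None,fx=s,fy=s,interpolation=cv2.INTER_CUBIC))
def wristT(s,f):
    T=np.eye(4);T[:3,:3]=s['orientation'];T[:3,3]=s['tool_pos'];return T@f['tool_from_camera']
E
python3 - <<'E'
from h import *
t=cv2.imread('pics/top0.png');s=cv2.imread('pics/side0.png')
crop(t,160,140,100,115,5,'t_tray.png')
crop(t,260,100,160,170,3.5,'t_right.png')
crop(s,175,130,200,150,4,'s_mid.png')
crop(s,255,290,110,65,6,'s_lift.png')
E
```

```text
(no output)
```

View pics/t_tray.png

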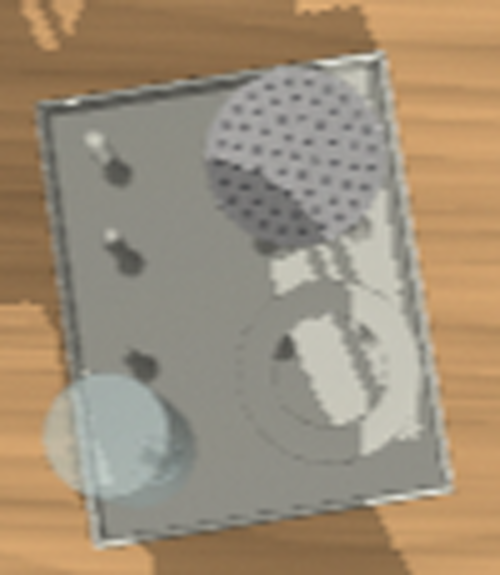

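View pics/t_right.png

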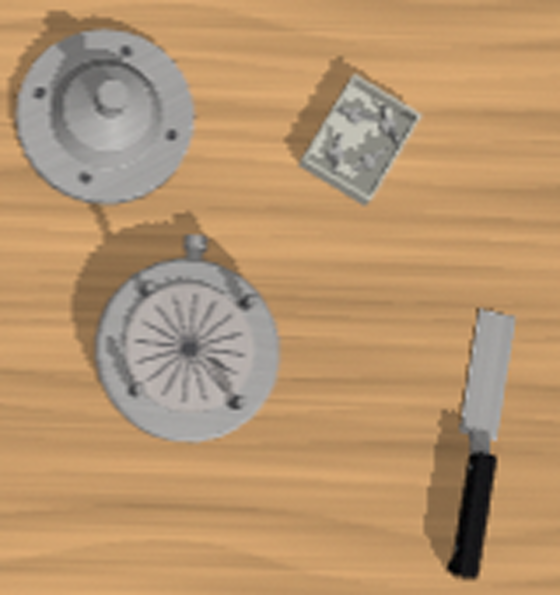

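View pics/s_mid.png

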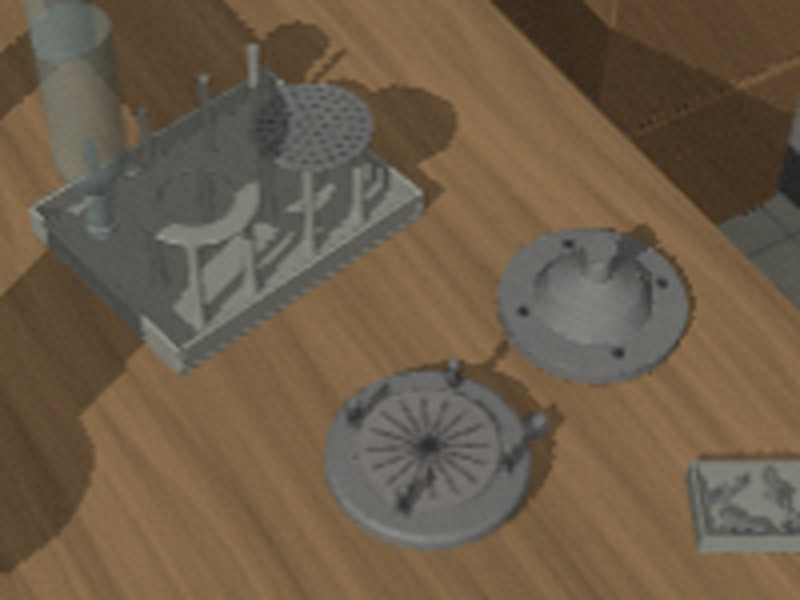

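View pics/s_lift.png

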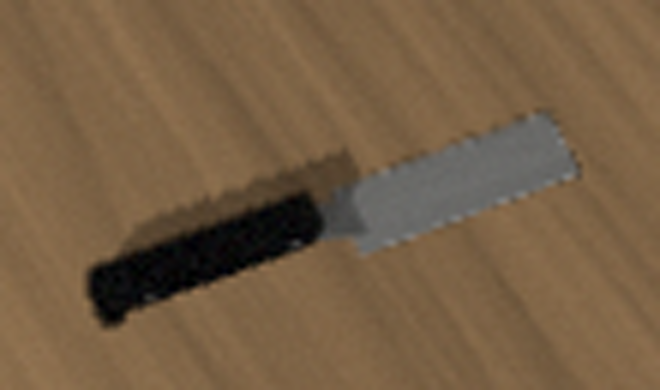

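```bash
python3 - <<'E'
from plant import *
from h import *
F={n:grab_frame(n) for n in('top','side')}
def big(mask,roi):
    x,y,w,h=roi;m=np.zeros_like(mask);m[y:y+h,x:x+w]=mask[y:y+h,x:x+w]
    cs,_=cv2.findContours(m,cv2.RETR_EXTERNAL,cv2.CHAIN_APPROX_NONE)
    return max(cs,key=cv2.contourArea)
def circ(P):
    A=np.c_[2*P[:,:2],np.ones(len(P))];s=np.linalg.lstsq(A,(P[:,:2]**2).sum(1),rcond=None)[0]
    return s[:2],np.sqrt(s[2]+s[:2]@s[:2])
# print colors
t=F['top']['img'].astype(int);s=F['side']['img'].astype(int)
for n,i,pts in(('top',t,[(219,165),(200,190),(212,190),(240,195),(314,190),(297,200),(397,200),(394,245),(410,220)]),('side',s,[(255,160),(240,165),(282,238),(262,250),(335,320),(290,333),(310,345)])):
    for p in pts: print(n,p,i[p[1],p[0]])
# tray corners
c=(np.array([[38,103],[383,53],[452,490],[98,545]])+.5)/5-.5+[160,140]
P=onplane(F['top'],c,0.035);print(P);print(np.linalg.norm(np.diff(P,axis=0),axis=1),P.mean(0))
c=(np.array([[262,68],[423,195],[182,365],[32,210]])+.5)/4-.5+[175,130]
P=onplane(F['side'],c,0.035);print(P);print(np.linalg.norm(np.diff(P,axis=0),axis=1),P.mean(0))
# lifter
for n,roi in(('top',(380,180,35,90)),('side',(260,300,100,50))):
    i=F[n]['img'].astype(int);
    blade=((i[...,2]-i[...,0]<25)&(i[...,1]>75)).astype(np.uint8)
    hand=((i.max(2)<45)).astype(np.uint8)
    for nm,m,z in(('blade',blade,.0025),('hand',hand,.034)):
        c=big(m,roi)[:,0].astype(float);
        W=onplane(F[n],c,z)[:,:2].astype(np.float32);r=cv2.minAreaRect(W);print(n,nm,r,cv2.contourArea(c.astype(np.int32)))
E
```

```text
top (219, 165) [162 163 164]
top (200, 190) [132 140 141]
top (212, 190) [ 95 101 101]
top (240, 195) [133 143 144]
top (314, 190) [133 135 138]
top (297, 200) [172 175 183]
top (397, 200) [161 164 165]
top (394, 245) [21 17 17]
top (410, 220) [ 94 139 181]
side (255, 160) [102 104 104]
side (240, 165) [66 68 68]
side (282, 238) [77 79 80]
side (262, 250) [106 109 109]
side (335, 320) [106 109 110]
side (290, 333) [2 0 1]
side (310, 345) [ 72 101 130]
[[0.67505268 0.40196118 0.035     ]
 [0.71586431 0.18022483 0.035     ]
 [0.43455617 0.1267684  0.035     ]
 [0.39341604 0.34767905 0.035     ]]
[0.22546086 0.28634221 0.22470876] [0.5547223  0.26415836 0.035     ]
[[0.67000751 0.40403583 0.035     ]
 [0.71389001 0.1737656  0.035     ]
 [0.42999723 0.11100428 0.035     ]
 [0.39260585 0.34441599 0.035     ]]
[0.23441428 0.29074748 0.2363877 ] [0.55162515 0.25830542 0.035     ]
top blade ((0.5441831350326538, -0.35917651653289795), (0.034930042922496796, 0.13624455034732819), 79.70669555664062) 355.5
top hand ((0.42007410526275635, -0.3344513773918152), (0.02490323595702648, 0.11234002560377121), 77.91874694824219) 213.5
side blade ((0.5449376702308655, -0.3610104024410248), (0.03635536506772041, 0.13182030618190765), 80.27700805664062) 400.5
side hand ((0.41577965021133423, -0.34059175848960876), (0.02738046832382679, 0.11526934057474136), 81.98886108398438) 296.0
```

```bash
cat >> h.py <<'E'
def R(h):
    h=np.deg2rad(h);c,s=np.cos(h),np.sin(h)
    return np.array([[0,c,s],[0,s,-c],[-1,0,0.]])
def circ(P):
    A=np.c_[2*P[:,:2],np.ones(len(P))];s=np.linalg.lstsq(A,(P[:,:2]**2).sum(1),rcond=None)[0]
    return s[:2],np.sqrt(s[2]+s[:2]@s[:2])
E
python3 - <<'E'
from plant import *
from h import *
for p,h in [((.55,.2,.4),-10),((.47,0,.35),-10),((.4375,-.34,.2),-10.2),((.4375,-.34,.006),-10.2),((.55,-.2,.2),100),((.672,-.02,.14),100),((.648,.108,.14),100),((.535,-.118,.1),82),((.52,-.26,.1),82)]:
    q=ik(np.array(p),R(h));print(p,h,None if q is None else np.round(q,1))
env.movel([.136,.584,.40],velocity=.3)
env.move_pose([.53,.2,.42],R(-10))
s=read_state();f=grab_frame('wrist');np.savez('w1.npz',img=f['img'],T=wristT(s,f),K=f['K'],k1=f['k1']);cv2.imwrite('pics/w1.png',f['img'])
env.move_pose([.47,0,.36],R(-10))
s=read_state();f=grab_frame('wrist');np.savez('w2.npz',img=f['img'],T=wristT(s,f),K=f['K'],k1=f['k1']);cv2.imwrite('pics/w2.png',f['img'])
print(s['clock'],s['joints'])
E
```

```text
(0.55, 0.2, 0.4) -10 [  39.6    5.1   25.7    0.  -110.7   40.4]
(0.47, 0, 0.35) -10 [  24.7  -14.8    1.7    0.  -106.5   55.3]
(0.4375, -0.34, 0.2) -10.2 [-17.1  -4.8  -5.4   0.  -89.4  96.9]
(0.4375, -0.34, 0.006) -10.2 [-17.1   0.7 -20.7   0.  -68.6  96.9]
(0.55, -0.2, 0.2) 100 [  -0.4   -0.    -0.7    0.   -89.3 -169.6]
(0.672, -0.02, 0.14) 100 None
(0.648, 0.108, 0.14) 100 [ 26.9  11.3   5.2   0.  -83.8 163.1]
(0.535, -0.118, 0.1) 82 [  8.6  -4.3 -15.3   0.  -78.9 163.4]
(0.52, -0.26, 0.1) 82 None
3.8667 [ 2.47764456e+01 -1.42970771e+01  3.19086377e+00 -7.00693729e-03
 -1.07456391e+02  5.52461979e+01]
```

View pics/w1.png

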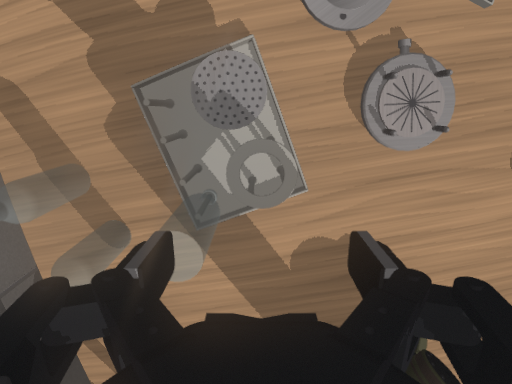

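View pics/w2.png

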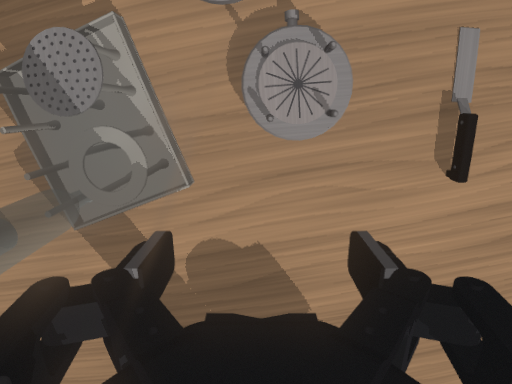

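```bash
python3 - <<'E'
from h import *
a=cv2.imread('pics/w1.png');b=cv2.imread('pics/w2.png')
crop(a,125,30,190,205,2.9,'w1t.png')
crop(b,235,5,125,140,4,'w2h.png')
crop(b,440,15,50,175,3.4,'w2l.png')
crop(a,355,30,105,125,4.5,'w1h.png')
E
```

```text
(no output)
```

View pics/w1t.png

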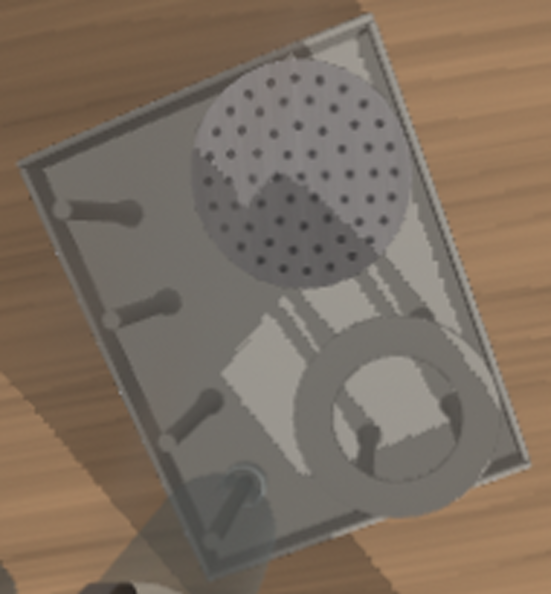

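View pics/w2h.png

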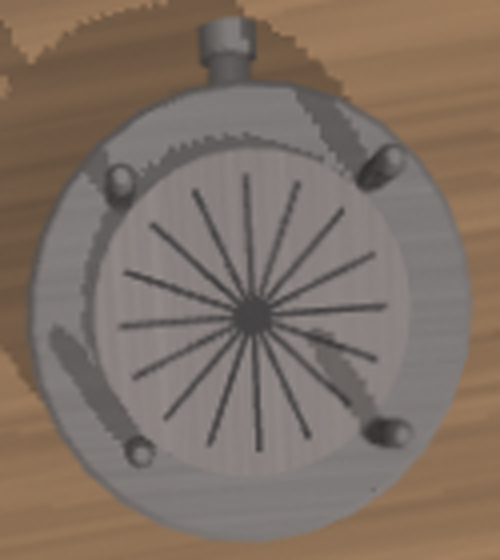

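View pics/w1h.png

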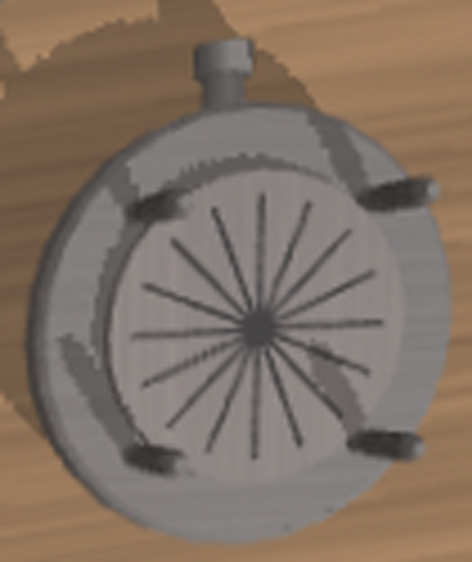

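View pics/w2l.png

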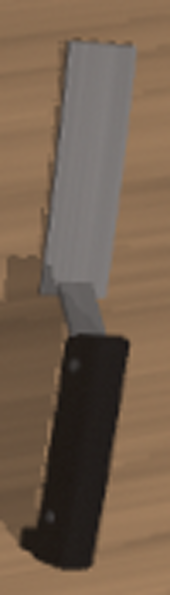

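```bash
python3 - <<'E'
from plant import *
from h import *
def ld(n):
    d=np.load(n);return {k:d[k] for k in d} | {'k1':float(d['k1'])}
w1,w2=ld('w1.npz'),ld('w2.npz');top=grab_frame('top')
def pts(p,s,x,y): return (np.array(p,float)+.5)/s-.5+[x,y]
def show(n,f,p,z):
    P=onplane(f,p,z);c,r=circ(P);print(n,c.round(4),'r',r.round(4));return P
show('disc w1',w1,pts([(191,172),(411,165),(295,56),(305,290),(222,90),(232,260),(375,255),(375,90)],2.9,125,30),.123)
show('disc top',top,pts([(206,155),(386,155),(296,65),(296,245)],5,160,140),.123)
show('seat w1',w1,pts([(106,335),(403,325),(255,168),(258,483)],4.5,355,30),.045)
show('seat w2',w2,pts([(94,320),(410,310),(250,148),(252,476)],4,235,5),.045)
show('seat top',top,pts([(126,345),(255,345),(190,280),(190,413)],3.5,260,100),.045)
print('seatctr', onplane(w1,pts([(258,329)],4.5,355,30),.045),onplane(w2,pts([(253,316)],4,235,5),.045))
for n,f,p in(('w1',w1,pts([(170,207),(430,190),(412,447),(172,460)],4.5,355,30)),('w2',w2,pts([(121,180),(391,160),(400,432),(142,455)],4,235,5))):
    P=show('bolts '+n,f,p,.081);print(P[:,:2].round(4)); 
    for i in range(4):
        d=P[i]-P[(i+1)%4];print(np.linalg.norm(d).round(4),np.degrees(np.arctan2(d[1],d[0])).round(1))
P=onplane(w1,pts([(62,210),(111,318),(167,440)],2.9,125,30),.12);print(P)
P=onplane(w1,pts([(20,163),(370,15),(528,465),(210,577)],2.9,125,30),.035);print(P,P.mean(0))
P=onplane(w2,pts([(67,41),(131,43),(41,290),(105,295)],3.4,440,15),.0025);print('blade',P)
E
```

```text
disc w1 [0.6273 0.2319] r 0.0548
disc top [0.6298 0.2287] r 0.055
seat w1 [ 0.5609 -0.0696] r 0.0596
seat w2 [ 0.5608 -0.07  ] r 0.0589
seat top [ 0.5641 -0.0737] r 0.0601
seatctr [[ 0.56081521 -0.07012779  0.045     ]] [[ 0.56068062 -0.07018766  0.045     ]]
bolts w1 [ 0.5623 -0.0676] r 0.065
[[ 0.6098 -0.023 ]
 [ 0.6022 -0.1188]
 [ 0.5118 -0.1086]
 [ 0.5214 -0.0171]]
0.096 85.5
0.091 -6.4
0.092 -96.0
0.0885 176.2
bolts w2 [ 0.5603 -0.0692] r 0.0641
[[ 0.6097 -0.0283]
 [ 0.6011 -0.1187]
 [ 0.5115 -0.1108]
 [ 0.5189 -0.0202]]
0.0908 84.6
0.09 -5.1
0.0909 -94.6
0.0911 174.9
[[0.63297723 0.35460279 0.12      ]
 [0.57534254 0.34319731 0.12      ]
 [0.50663424 0.32969455 0.12      ]]
[[0.67193074 0.40449526 0.035     ]
 [0.71410906 0.18365384 0.035     ]
 [0.43359973 0.13122244 0.035     ]
 [0.3929182  0.35079817 0.035     ]] [0.55313943 0.26754243 0.035     ]
blade [[ 0.61239234 -0.35114509  0.0025    ]
 [ 0.60792502 -0.38459102  0.0025    ]
 [ 0.4969104  -0.33175627  0.0025    ]
 [ 0.48961354 -0.36602038  0.0025    ]]
```

```bash
python3 - <<'E'
from plant import *
from h import *
env.move_pose([.60,-.32,.30],R(-9.8+180))
s=read_state();f=grab_frame('wrist');np.savez('w3.npz',img=f['img'],T=wristT(s,f),K=f['K'],k1=f['k1']);cv2.imwrite('pics/w3.png',f['img'])
print(s['clock'],s['joints'].round(1),s['tool_pos'])
E
```

```text
6.1167 [ -11.2   16.    27.4    0.  -101.4  -88.5] [ 0.60023527 -0.31956054  0.30024938]
```

View pics/w3.png

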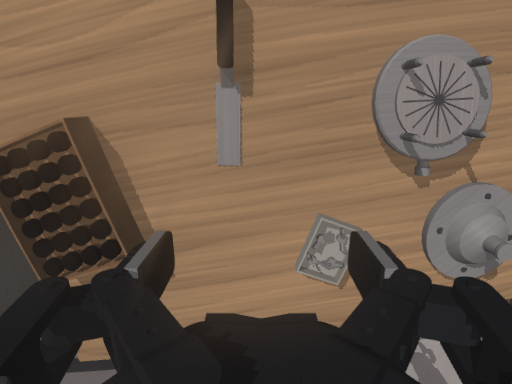

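```bash
python3 - <<'E'
from h import *
d=np.load('w3.npz');f={k:d[k] for k in d}|{'k1':float(d['k1'])}
b=f['img']
crop(b,205,60,50,120,5,'w3l.png');crop(b,370,30,125,150,4,'w3h.png')
E
```

```text
(no output)
```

View pics/w3l.png

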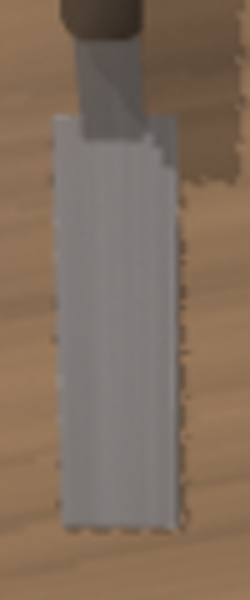

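View pics/w3h.png

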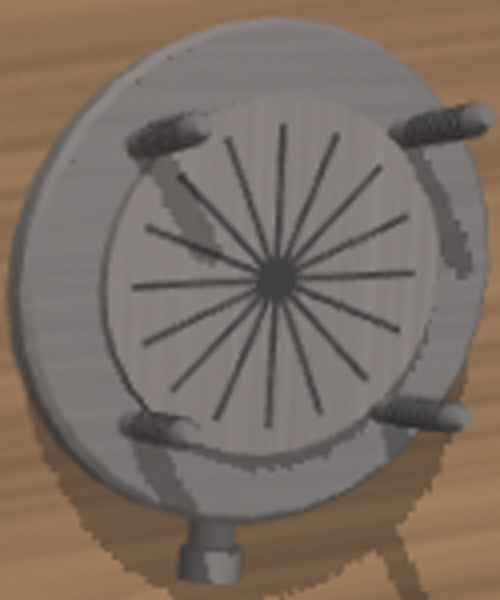

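```bash
python3 - <<'E'
from plant import *
from h import *
d=np.load('w3.npz');f={k:d[k] for k in d}|{'k1':float(d['k1'])}
def pts(p,s,x,y): return (np.array(p,float)+.5)/s-.5+[x,y]
P=onplane(f,pts([(62,528),(180,526),(53,116),(178,116)],5,205,60),.0025);print(P[:,:2].round(4))
t=P[:2].mean(0);b=P[2:].mean(0);d=t-b;print('tip',t,'len',np.linalg.norm(d),'wid',np.linalg.norm(P[0]-P[1]),np.linalg.norm(P[2]-P[3]),'hd',np.degrees(np.arctan2(d[1],d[0])))
print('seat',onplane(f,pts([(278,281)],4,370,30),.045))
P=onplane(f,pts([(202,124),(483,118),(460,418),(187,432)],4,370,30),.081);print('bolt',P[:,:2].round(4),P.mean(0),np.linalg.norm(P-np.roll(P,1,0),axis=1))
# side camera
s=grab_frame('side')
p=pts([(253,125),(374,125),(313,84),(313,172)],4,175,130)
P=onplane(s,p,.123);print('disc side',circ(P),(P[0]+P[1])/2,(P[2]+P[3])/2)
P=onplane(s,pts([(429,444)],4,175,130),.045);print('seat side',P)
P=onplane(grab_frame('top'),pts([(190,347)],3.5,260,100),.045);print('seat top',P)
E
```

```text
[[ 0.6066 -0.3873]
 [ 0.6121 -0.3518]
 [ 0.4887 -0.3657]
 [ 0.4949 -0.3304]]
tip [ 0.60933844 -0.36953926  0.0025    ] len 0.11951567937072273 wid 0.03598791141764948 0.03578915725474653 hd -10.353256445055534
seat [[ 0.56136945 -0.06915725  0.045     ]]
bolt [[ 0.5101 -0.1121]
 [ 0.5193 -0.0219]
 [ 0.6101 -0.0305]
 [ 0.6007 -0.1218]] [ 0.56007196 -0.0715998   0.081     ] [0.09112022 0.09064688 0.09119261 0.09178305]
disc side (array([0.62798997, 0.22581895]), np.float64(0.05513226356047854)) [0.62927447 0.22793712 0.123     ] [0.62771413 0.22602683 0.123     ]
seat side [[ 0.56304919 -0.07165501  0.045     ]]
seat top [[ 0.56325441 -0.07315494  0.045     ]]
```

```bash
cat >> h.py <<'E'
def hd(a): a=np.deg2rad(a);return np.array([np.cos(a),np.sin(a)])
HL=-9.95; GL=np.array([.4345,-.3382])
DISC=np.array([.627,.2314]); HT=100.85
SEAT=np.array([.5609,-.0697]); HH=84.5
E
python3 - <<'E'
from plant import *
from h import *
env.move_pose([*GL,.12],R(HL+180))
print(env.movel([*GL,.006],velocity=.06,stop_force=10))
clamp();s=read_state();print(s['clock'],s['tool_pos'],s['finger_gap'],s['ft_force'])
for dist in(.258,.118):
    g=DISC-dist*hd(HT); print(g,ik([*g,.118],R(HT+180)))
for dist in(.118,.26):
    g=SEAT-dist*hd(HH); print(g,ik([*g,.06],R(HH+180)))
env.movel([*GL,.16],velocity=.12)
s=read_state();print(s['clock'],s['tool_pos'],s['finger_gap'],s['ft_force'])
for n in('side','top'):cv2.imwrite(f'pics/{n}1.png',grab_frame(n)['img'])
E
```

```text
False
9.8917 [ 0.43463286 -0.33827848  0.00619629] 0.01889192263935615 [-0.30936587 -0.2961342   0.67865253]
[ 0.67556552 -0.02198783] [ 15.03651171  14.57178143   6.63510769   0.         -82.06332626
  -4.18651171]
[0.64921214 0.11550944] [ 27.42582894  12.11053941   3.75781258   0.         -81.64727317
 -16.57582894]
[ 0.5495902  -0.18715675] [  0.9769342    2.1208712  -13.31129451   0.         -74.5678343
  -6.4769342 ]
[ 0.5359801  -0.32850301] [-13.28945619   9.25057733  -5.65116212   0.         -75.09826055
   7.78945619]
11.325 [ 0.43415558 -0.33795624  0.15894444] 0.019425527685368107 [-0.35105442 -0.31562856 -1.29962521]
```

```bash
python3 - <<'E'
from plant import *
from h import *
g=DISC-.262*hd(HT)
env.move_pose([*g,.19],R(HT+180))
env.movel([*g,.118],velocity=.1)
env.dwell(.2)
s=read_state();print(s['clock'],s['tool_pos'],g)
for n in('side','top'):
    f=grab_frame(n);cv2.imwrite(f'pics/{n}2.png',f['img'])
    if n=='top': crop(f['img'],165,130,180,110,4.4,'top2c.png')
    else: crop(f['img'],200,120,170,140,4.2,'side2c.png')
E
```

```text
13.9583 [ 0.67670265 -0.02584397  0.11894019] [ 0.67631847 -0.02591632]
```

View pics/top2c.png

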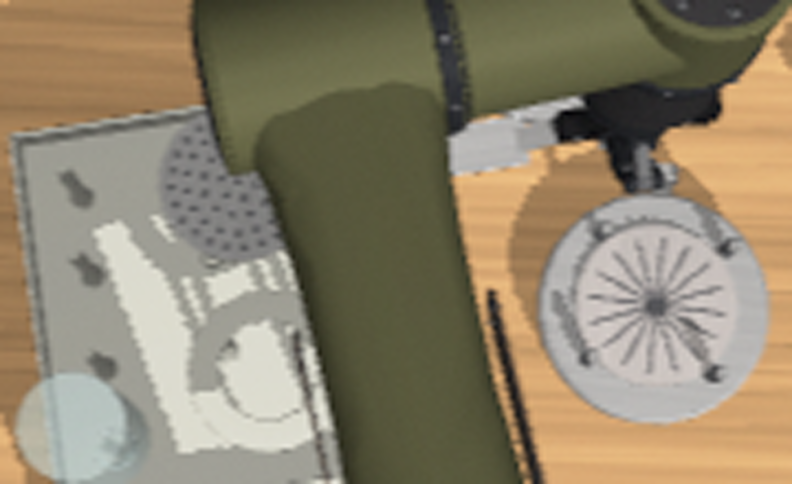

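View pics/side2c.png

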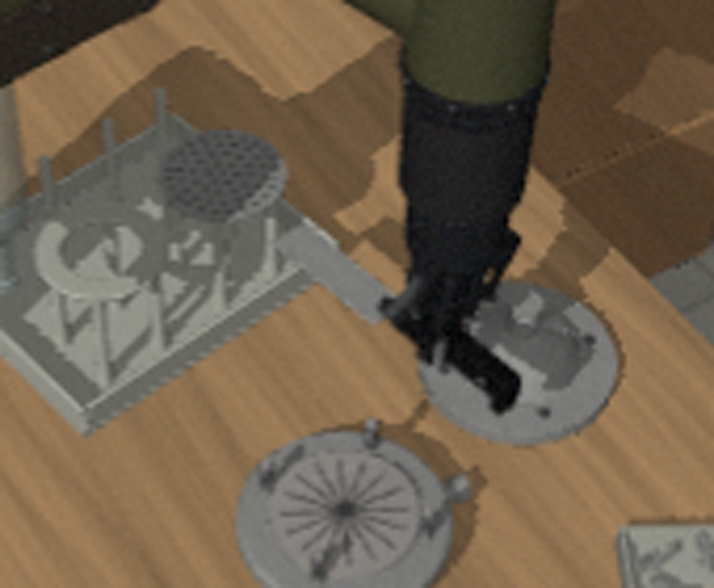

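```bash
python3 - <<'E'
from plant import *
from h import *
f=grab_frame('side');s=read_state()
p=(np.array([(275,240),(314,227),(378,323)],float)+.5)/4.2-.5+[200,120]
g=s['tool_pos'][:2];u=hd(HT);v=np.array([-u[1],u[0]]);z=s['tool_pos'][2]-.006+.0025
for dz in(0,-.003,-.006):
    P=onplane(f,p,z+dz)[:,:2]-g;print(dz,np.c_[P@u,P@v].round(4))
# expected pixels in crop
E_=[[*(g+.178*u+w*v),z] for w in(.018,-.018)]+[[*(g+.058*u+.018*v),z]]
print(((proj(f,E_)-[200,120]+.5)*4.2-.5).round(0))
print('R',s['orientation'].round(4))
a=SEAT; print((proj(f,[[*SEAT,.045],[*DISC,.124]])-[200,120]+.5)*4.2-.5)
E
```

```text
0 [[ 0.1767  0.0136]
 [ 0.1662 -0.0206]
 [ 0.0548  0.0135]]
-0.003 [[ 0.1788  0.0117]
 [ 0.1683 -0.0226]
 [ 0.0566  0.0116]]
-0.006 [[ 0.181   0.0098]
 [ 0.1704 -0.0246]
 [ 0.0584  0.0097]]
[[270. 242.]
 [302. 221.]
 [371. 324.]]
R [[ 6.000e-04  1.883e-01 -9.821e-01]
 [ 2.000e-04 -9.821e-01 -1.883e-01]
 [-1.000e+00 -1.000e-04 -6.000e-04]]
[[341.77761845 507.61185671]
 [219.76973601 170.94571426]]
```

```bash
python3 - <<'E'
from h import *
i=cv2.imread('pics/side2.png');crop(i,235,140,70,65,9,'s2z.png')
E
```

```text
(no output)
```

View pics/s2z.png

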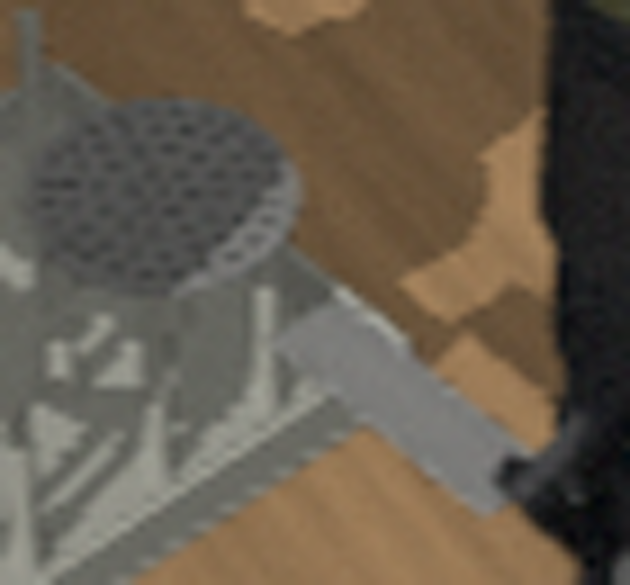

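```bash
python3 - <<'E'
from plant import *
from h import *
g=DISC-.118*hd(HT)
print(env.movel([*g,.1175],velocity=.06,stop_force=4))
s=read_state();print(s['clock'],s['tool_pos'],s['ft_force'],g)
for n in('side','top'):
    f=grab_frame(n);cv2.imwrite(f'pics/{n}3.png',f['img'])
    crop(f['img'],*((160,130,160,120) if n=='top' else (215,120,110,90)),5 if n=='top' else 7,n+'3c.png')
E
```

```text
False
16.6583 [0.64925423 0.11532874 0.11750351] [ 0.39032393 -1.33682972 -1.74593785] [0.64921214 0.11550944]
```

View pics/side3c.png

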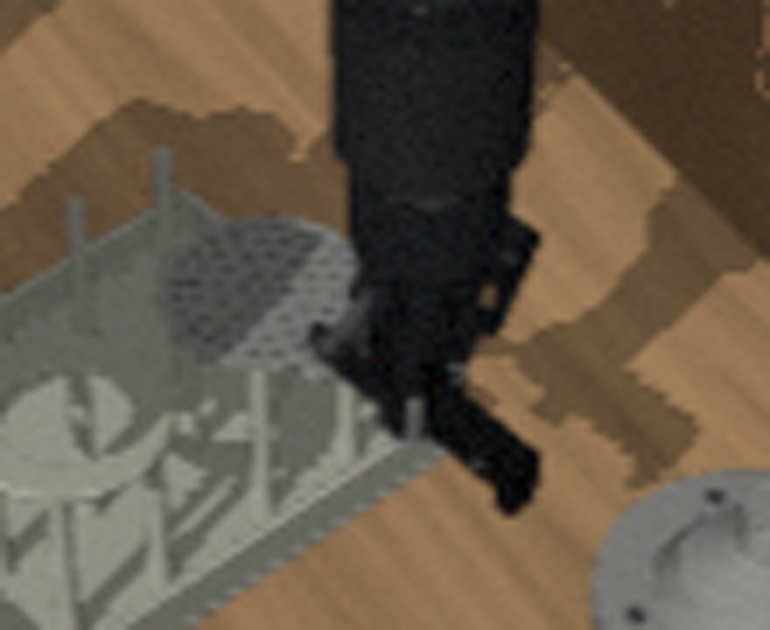

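View pics/top3c.png

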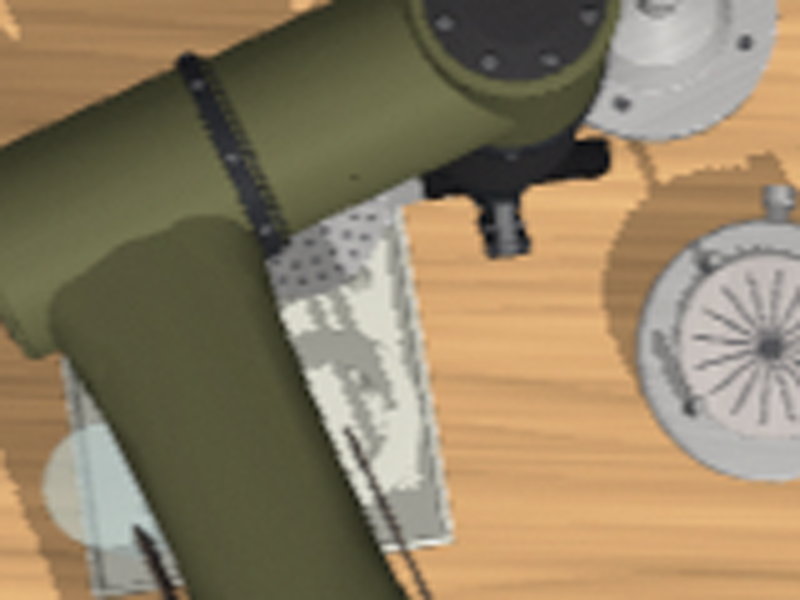

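```bash
python3 - <<'E'
from plant import *
from h import *
g=DISC-.118*hd(HT)
env.movel([*g,.130],velocity=.012)
s=read_state();print(s['clock'],s['tool_pos'],s['ft_force'])
env.movel([*g,.160],velocity=.04)
env.dwell(.2)
s=read_state();print(s['clock'],s['tool_pos'],s['ft_force'],s['torque'],s['finger_gap'])
for n in('side',):
    f=grab_frame(n);cv2.imwrite(f'pics/{n}4.png',f['img'])
    crop(f['img'],215,110,110,90,7,n+'4c.png')
f=grab_frame('wrist');cv2.imwrite('pics/w4.png',f['img'])
E
```

```text
17.95 [0.64914693 0.11550529 0.12986738] [ 0.10009821  0.12096641 -2.67337601]
19.05 [0.64908416 0.11545888 0.15964452] [ 0.60342756 -0.39793768 -2.79371667] [-0.29611264 -0.05605021 -0.06079734] 0.019215840887233226
```

View pics/side4c.png

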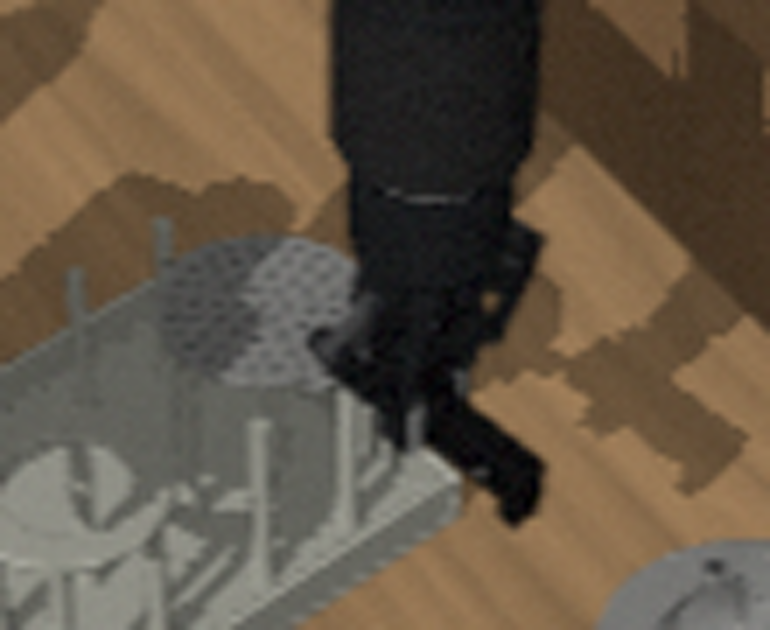

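View pics/w4.png

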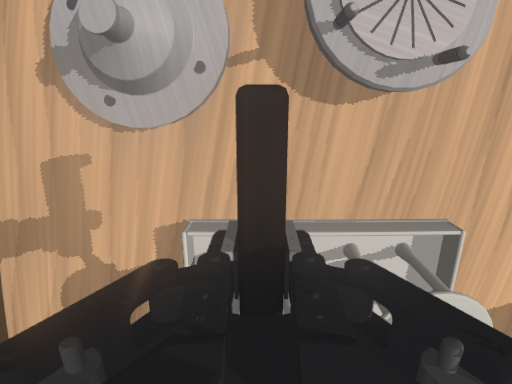

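```bash
python3 - <<'E'
from plant import *
from h import *
g=SEAT-.118*hd(HH)
env.movel([*g,.160],velocity=.07,rot=R(HH+180))
env.movel([*g,.105],velocity=.05)
env.dwell(.2)
s=read_state();print(s['clock'],s['tool_pos'],g,s['ft_force'],s['torque'])
np.savez('w5.npz',p=s['tool_pos'])
for n in('side','top'):
    f=grab_frame(n);cv2.imwrite(f'pics/{n}5.png',f['img'])
    crop(f['img'],*((240,120,140,120) if n=='top' else (230,180,110,90)),5 if n=='top' else 7,n+'5c.png')
E
```

```text
25.3 [ 0.54973763 -0.18716114  0.10530388] [ 0.5495902  -0.18715675] [-0.45324043  1.08324939 -2.5638156 ] [-0.27291753  0.04841695 -0.04845312]
```

View pics/side5c.png

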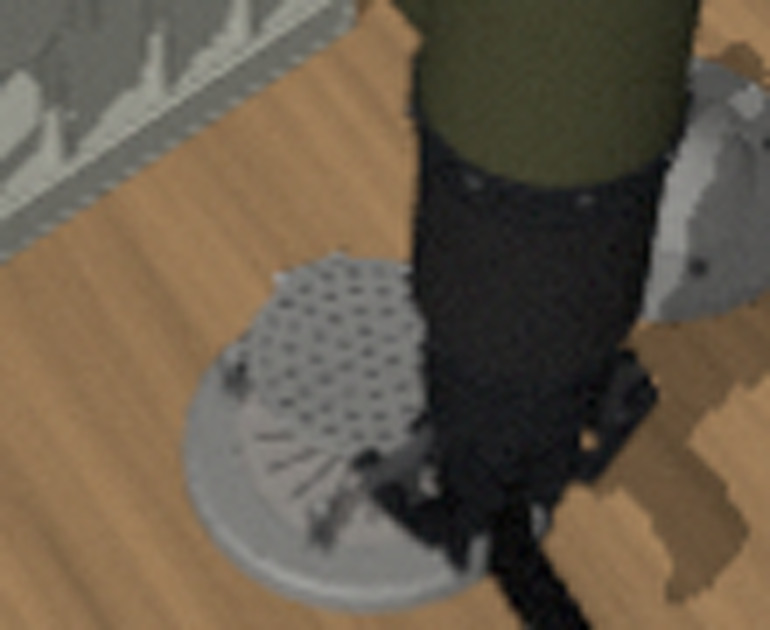

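View pics/top5c.png

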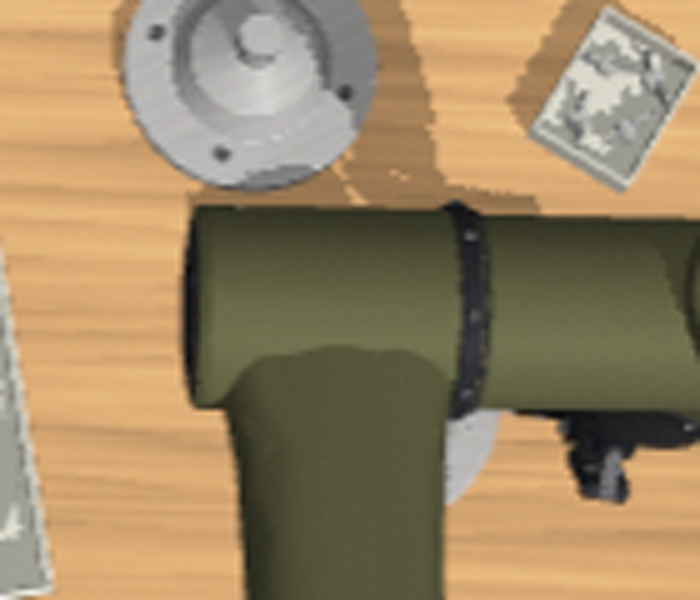

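```bash
python3 - <<'E'
from h import *
i=cv2.imread('pics/side5.png');crop(i,258,210,40,40,15,'s5z.png')
E
```

```text
(no output)
```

View pics/s5z.png

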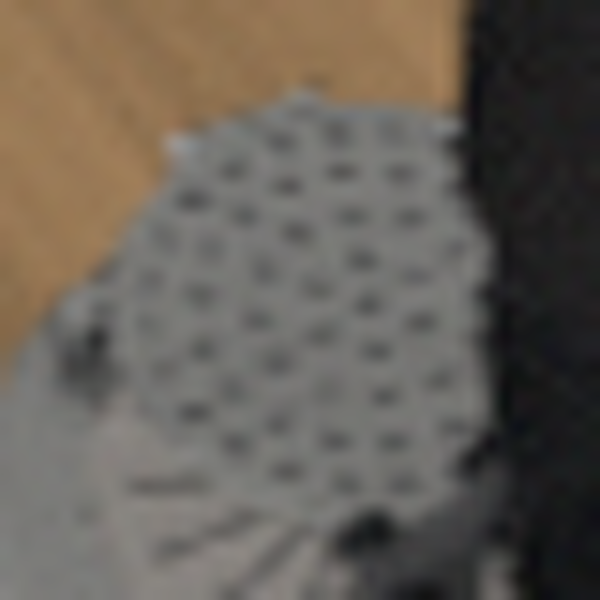

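```bash
python3 - <<'E'
from plant import *
from h import *
f=grab_frame('side');s=read_state()
q=lambda p:(np.array(p,float)+.5)/15-.5+[258,210]
for z in(.1035,.1055):
    P=onplane(f,q([(108,310),(128,240),(240,108),(375,100),(148,415),(210,480),(300,518)]),z);print(circ(P))
    from scipy.optimize import least_squares
    r=least_squares(lambda c:np.linalg.norm(P[:,:2]-c,axis=1)-.055,[.56,-.07]);print(r.x,r.fun.round(4))
u=hd(HH);v=np.array([-u[1],u[0]]);g=s['tool_pos'][:2]
P=onplane(f,q([(175,143),(315,90)]),.1018)[:,:2]-g;print(P@u,P@v)
E
```

```text
(array([ 0.56357134, -0.07165679]), np.float64(0.0565615398073738))
[ 0.56203477 -0.07053029] [-0.0004 -0.002   0.0035 -0.0003 -0.0005  0.0012  0.0015]
(array([ 0.56271133, -0.07286566]), np.float64(0.05645736920898242))
[ 0.56127737 -0.07182063] [-0.0004 -0.002   0.0034 -0.0004 -0.0005  0.0012  0.0014]
[0.17431728 0.17440736] [ 0.01608421 -0.01764113]
```

```bash
python3 - <<'E'
from plant import *
from h import *
g=SEAT-.118*hd(HH)
env.movel([*g,.056],velocity=.04)
s=read_state();print(s['clock'],s['tool_pos'],s['ft_force'],s['torque'])
print(env.movel([*g,.0495],velocity=.01,stop_force=2.5))
s=read_state();print(s['clock'],s['tool_pos'],s['ft_force'],s['torque'])
for n in('side',):
    f=grab_frame(n);cv2.imwrite(f'pics/{n}6.png',f['img']);crop(f['img'],245,205,70,60,11,n+'6c.png')
E
```

```text
26.825 [ 0.54980826 -0.187207    0.05639552] [ 0.14851295 -0.49804147 -2.65203566] [-0.25853721  0.03240138  0.04450264]
True
27.35 [ 0.54959618 -0.18728216  0.05087839] [-0.4459576  -0.6153365   3.67479835] [ 0.01429171 -0.11606058 -0.01710975]
```

View pics/side6c.png

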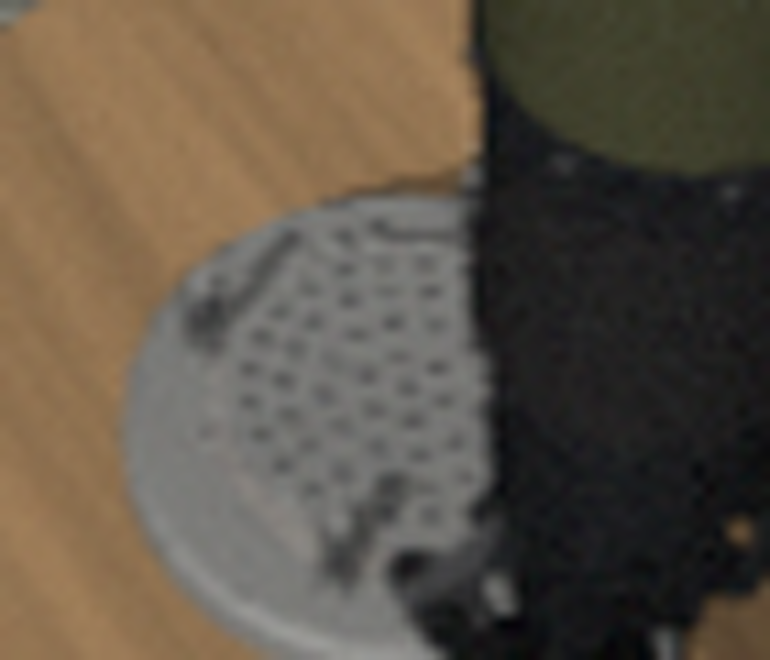

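```bash
python3 - <<'E'
from plant import *
from h import *
u=hd(HH)
g=SEAT-.118*u
env.movel([*g,.0510],velocity=.01)
s=read_state();print(s['clock'],s['tool_pos'],s['ft_force'])
print(env.movel([*(g-.075*u),.0510],velocity=.03,stop_force=8))
s=read_state();print(s['clock'],s['tool_pos'],s['ft_force'])
print(env.movel([*(g-.16*u),.0512],velocity=.04,stop_force=8))
s=read_state();print(s['clock'],s['tool_pos'],s['ft_force'])
for n in('side','top'):
    f=grab_frame(n);cv2.imwrite(f'pics/{n}7.png',f['img'])
    crop(f['img'],*((270,150,110,80) if n=='top' else (245,205,110,90)),7,n+'7c.png')
E
```

```text
27.7583 [ 0.54958419 -0.18722037  0.0509464 ] [-0.42059024 -0.43774232  2.62575714]
False
30.4083 [ 0.54235584 -0.26176959  0.05097278] [-0.78537146  1.66879362 -1.33100487]
False
32.6833 [ 0.53431465 -0.3462632   0.05123337] [ 0.26316892 -1.10976756 -0.75422766]
```

View pics/side7c.png

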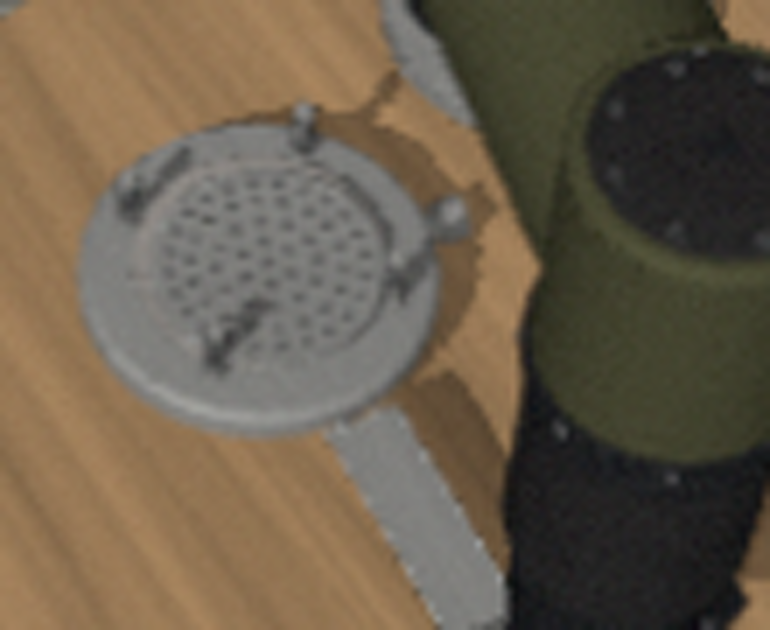

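View pics/top7c.png

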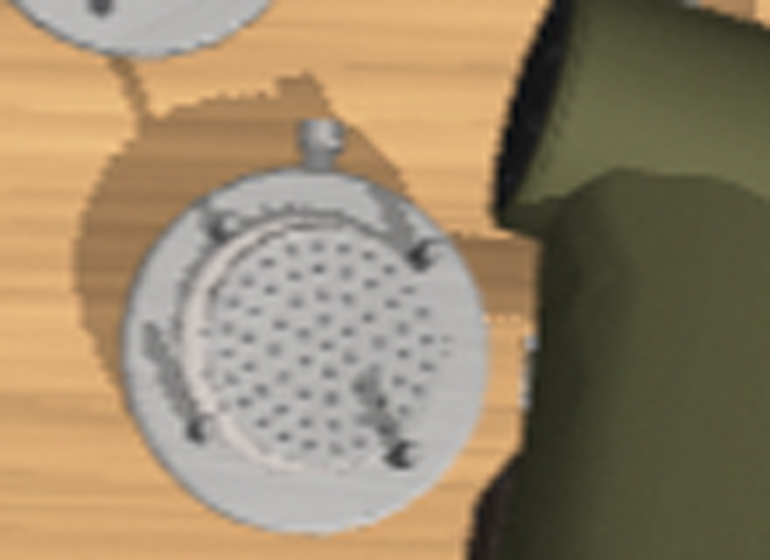

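```bash
python3 - <<'E'
from plant import *
from h import *
u=hd(HH);g=SEAT-.278*u
env.movel([*g,.20],velocity=.12)
env.move_pose([*GL,.16],R(HL+180))
env.movel([*GL,.03],velocity=.1)
env.movel([*GL,.0115],velocity=.04); env.dwell(.2)
s=read_state();print(s['clock'],s['tool_pos'],s['ft_force'])
print(env.movel([*GL,.0045],velocity=.008,stop_force=2.5))
s=read_state();print(s['clock'],s['tool_pos'],s['ft_force'],s['torque'])
for n in('side','top'):
    f=grab_frame(n);cv2.imwrite(f'pics/{n}8.png',f['img'])
    if n=='side': crop(f['img'],255,290,110,65,6,'side8c.png')
E
```

```text
37.8667 [ 0.43470394 -0.3382953   0.0118304 ] [-0.42776639 -0.27289524 -1.35415044]
True
38.5333 [ 0.43446272 -0.33820355  0.00611375] [-0.65664566  0.72099333  4.58728403] [ 0.09941281 -0.07549184 -0.01954122]
```

View pics/side8c.png

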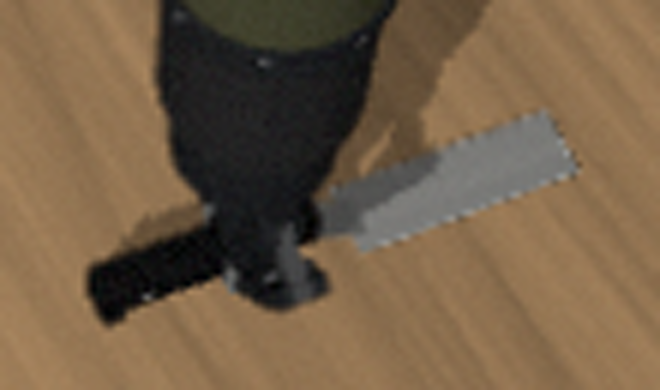

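The lifter lies at its original pixels (tip corners at about (548,112) and (577,175), as in the first crop). I'll release it, retreat and check.

```bash
python3 - <<'E'
from plant import *
from h import *
open_jaws();env.dwell(.2)
env.movel([*GL,.15],velocity=.1)
env.move_pose([.40,-.30,.32],R(HL+180))
env.dwell(.3)
s=read_state();print(s['clock'],s['tool_pos'],s['ft_force'],s['finger_gap'])
for n in('side','top'):
    f=grab_frame(n);cv2.imwrite(f'pics/{n}9.png',f['img'])
    i0=cv2.imread(f'pics/{n}0.png');d=(cv2.absdiff(f['img'],i0).max(2)>40).astype(np.uint8)*255;cv2.imwrite(f'pics/{n}9d.png',d)
crop(grab_frame('side')['img'],245,205,110,150,4.5,'side9c.png')
E
```

```text
42.1333 [ 0.39994837 -0.30004986  0.31895848] [-0.40452572  0.29129429 -0.0610675 ] 0.08506666891153142
```

View pics/top9.png

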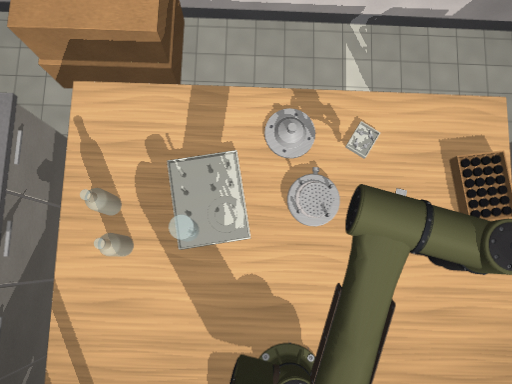

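View pics/side9c.png

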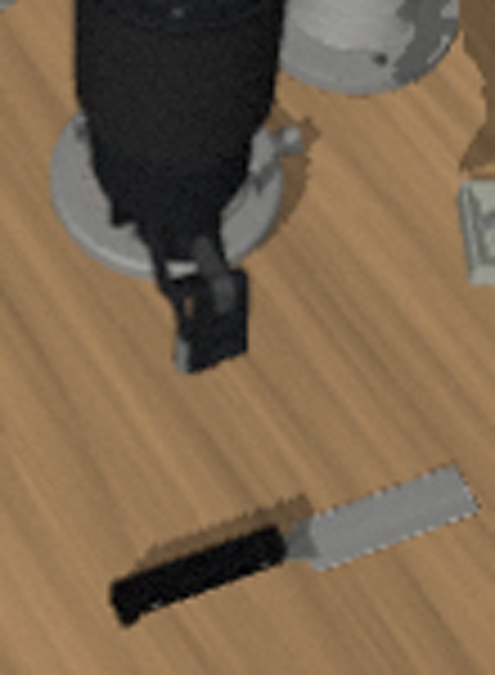

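View pics/side9d.png

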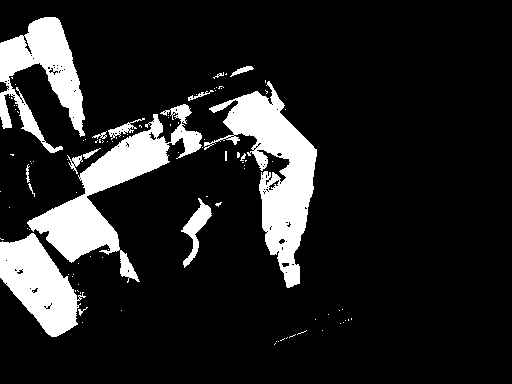

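```bash
python3 -c "
from plant import *
print(job.hand_in(), read_state()['clock'])"
```

```text
the job is handed in; nothing more can be done
the job is handed in; nothing more can be done
```

The disc is on the filter holder's seat and the lifter is back on the bench; I handed the job in at about 42 s on the robot's clock.

**What I did:** I gripped the lifter by its handle and slid the blade along the peg lane under the disc. I lifted it about 40 mm and carried it level to the holder. I lowered it until the blade touched the seat (tool height 50.9 mm against 51 mm expected). I then drew the blade out along the holder's -y side. The bolts held the disc back, and I laid the lifter down where it had been.

**Last checks:**
- **Disc:** the views after withdrawal show it flat on the seat between the four bolts, a few millimetres toward the draw-out side, within the bolt play. The final top view shows it still there.
- **Lifter:** it lies flat, within about 1 pixel of its first position.
- **Other objects:** the side-view comparison with the first picture shows no sign that the other objects were moved, but the arm and its shadows hid part of that view. The final top view shows everything in place.
- **Forces:** in the readings I took, force changes at contact stayed around 6 N.

**Disagreement:** the fixed top and side cameras differed from the wrist camera by 2–5 mm. I used the wrist camera's positions, which agreed within about 2 mm with the arm turned both ways for the seat and the lifter tip. The contact height and the disc's position over the seat bore this out.

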